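# Bring the handled cup round to the pointer of the bench turntable

## Task

Turn the bench turntable by pushing its rim or a peg on the rim, gently, with the fingertips and without gripping anything, until the cup with the handle stands at the front, its middle in line with the pointer on the turntable's base. Leave the turntable at rest, do not touch or lift the four things that ride on it, and leave the other things on the bench alone.

Things in the scene. Friction and masses are not known exactly. Their poses are not given: they have to be found in the camera images.
- stand: The turntable's fixed dark steel base: a round foot 170 mm across and a neck, screwed to the bench. Origin on the turning axis at bench height; x, y level, z up (the turning axis). Its -x axis is the front: along it a flat bar 24 mm wide and 10 mm high runs out along the bench to the pointer. It never moves during the job.
- pointer (a point): Centre of the top of the pointer: a dark steel block 30 x 24 mm and 30 mm high at the outer end of the base's bar, 190 mm from the turning axis (40 mm outside the wheel's edge). The pointer's line runs level from the turning axis through this point.
- wheel: The turning plywood disc, 300 mm across, 16 mm thick; origin on the turning axis at its underside, 50 mm above the bench; z up. It turns endlessly either way, needs about 0.15 N m (just over 1 N at a peg), and stops within a few mm when no longer pushed. Six rim pegs stand on it, centres 135 mm from the axis, 60 degrees apart, the first on the disc's own +x axis.
- peg0 (a point): Centre of the top of the first rim peg. Each of the six pegs is an upright steel cylinder, 18 mm across, 32 mm tall from the disc's top (66 mm above the bench) to 98 mm above the bench.
- cup: White mug-shaped mixing cup with a side handle, the only thing with a handle: 64 mm across without it, 55 mm tall, open at the top; loose on the disc. Origin at the centre of the round cup's underside, about 66 mm from the turning axis; the handle is at its +y and points roughly towards the axis.
- jar: White round lidded jar, 56 mm across, 55 mm tall, loose on the disc about 66 mm from the axis; origin at the centre of its underside.
- mould: Two-part plaster mould block, 56 x 50 mm and 46 mm tall, with a seam and a pour hole on top, loose on the disc about 66 mm from the axis; origin at the centre of its underside.
- roll: Upright roll, 60 mm across with a 24 mm hole, 48 mm tall, loose on the disc about 66 mm from the axis; origin at the centre of its underside.
- bowl: Black mixing bowl, 160 mm across, 75 mm tall, standing on a black 200 x 170 x 18 mm kitchen scale, to the left of the turntable; bystander. Origin at the centre of its underside.
- tub: Grey open tub, 100 mm across, 100 mm tall, on the bench to the right of the turntable; bystander. Origin at the centre of its underside.
- brush: Flat paint brush lying on the bench to the right of the turntable; bystander.
Not all that is in view belongs to the job. What is shaped like the jar but blue or orange is not meant.

How it is judged:
By the outcome, as a careful person would: the job done as asked, in the order asked, and still so for the second after the job is handed in, with the robot touching nothing.
It also fails if it takes over 48 s, if anything falls off the work surface, if the arm or the gripper's body presses on something with over 40 N, if the wrist force passes 120 N, or if a joint passes its speed limit or range.

## Robot

A 6-joint arm with a two-finger parallel gripper is mounted at the origin on the work surface. World frame = base frame: x ahead of the robot, y to its left, z up, the work surface at z = 0. Lengths are in m, angles in rad, forces in N, time in s.
With the tool pointing down it reaches from about 0.375 to 0.825 m from the base axis. Payload 5.5 kg.
Tool frame: the origin (TCP) lies midway between the tips of the shut fingers; the grasp point (between the pads) lies 19 mm behind it; z points along the fingers, x is the direction in which the jaws open and shut, and the axes are right-handed (so a half turn about z gives the same grasp; the last joint's range is limited). The gripper opens to 85 mm and grips with 20 to 120 N. Pads are 22 mm wide; open, the fingers measure 114 mm over their backs; the gripper's body (76 mm by 85 mm) begins 54 mm behind the grasp point. The pads swing forward as they close: fully open they stand 13 mm farther back than shut.
Start: joints at [0, 0.314, -0.047, 1.21, 0, 1.571], TCP at [0.6, -0, 0.231] pointing down, gripper open.
Joint ranges: [-2.67, 2.67], [-0.69, 1.73], [-1.03, 1.25], [-2.08, 2.16], [-1.42, 1.45], [-3.14, 3.14]. Speed limits (rad/s): [2.39, 2.39, 3.01, 3.14, 3.14, 3.14].

## Interface

Orientations are given as a rotation vector (axis times angle).
In Python, from workcell import r, imaging gives the robot as it stands. The module is installed in compiled form; this text tells all that it offers.
- The arm moves only by the shell command python3 -m creep 'ROWS'. ROWS is JSON, one flat list of numbers, 7 for each row, row after row: the shift along the tool's x, y, z in m, then the turn, a rotation vector about the tool's x, y, z in rad, then the gripper's target within -1 to 1 (fully open at 1, half-way at 0, shut at -1). In form: [dx, dy, dz, wx, wy, wz, jaw, dx, dy, dz, wx, wy, wz, jaw, ...]. A call has 1 to 5 rows; each row is the pose to reach, as a shift and turn from the pose measured when the call began, along the tool's axes at that moment; what a row does not reach only later rows make up. A row lasts 1/10 s, in which the tool goes at most 50 mm and 8.59 degrees, less where a joint would pass 70% of its speed; a pose out of reach is approached as far as the arm can. A call with a gripper value outside its range is refused whole. The fingers move at their own pace and stop on an object; the grip force is fixed at half the most. Time passes only in rows, so rows that repeat a pose let the fingers close. It gives the time, the measured TCP pose, the force and the opening at its end, in the units of the state.
- r.get_state(): the state, without advancing time (a new reading comes with each control period).
- imaging.read_camera(name): name is "scene" or "side" or "wrist"; returns (picture, depth): 480x640x3 uint8, red, green, blue; 480x640 float32, m along the optical axis (not along the pixel's ray), 0 where there is no reading.
- imaging.camera_params(name): a dict with "fx", "fy", "cx", "cy" (pixels), "k1" (the pictures are not rectified: a ray, as slopes to the right and down, at radius r is drawn at 1 + k1 r^2 times it, then the intrinsics apply), "R" (3x3) and "t" (3): a world point X has camera coordinates R X + t. Camera axes: x right, y down, z forward; pixel columns grow to the right and rows downward; lengths in m; the calibration is good to about 2 mm. A picture is of the moment at which its call begins: read the wrist's pose just before it. camera_params takes no time and is no camera call; for the wrist camera it gives the pose at the moment of the call.
- r.close_job(): hands the job in, once; it reports no verdict.
Trained networks look in the newest picture that a camera, given by its name, has taken for a name from the list of things; names that differ only in an ending like _2 or _b are one class to them, and where a whole thing is asked for, a point or a joint stands for the part that bears it (a point fixed in the world has none). Each returns a list of dicts, best first, with "p" (0 to 1); they miss things now and then, are a little off and sometimes report something else, mostly with a low value. They report only what shows in the picture. A call takes as long as a camera call. They do not tell look-alikes from the thing itself.
- imaging.search_frame(camera, name): "position" ([row, column] in pixels, amid what is visible of it).
The state is a dict: "time_s": time; "joint_positions": joint angles; "joint_vel": joint speeds; "effort": joint torques, N m; "eef_pos": TCP position; "tool_rot": TCP orientation; "contact_force": force on the tool from outside, world axes, zero at the start; "moment": the same for the moment, N m; "gripper_width": opening from 0.0 (shut) to 1.0 (fully open).
Only numpy, scipy, OpenCV 4.12 (cv2) and the standard library are available. Lean on these libraries where they do the work, as an engineer would, in place of code of your own. Each camera call takes 0.05 s, during which the arm holds its last target. There are 200 camera calls.

## Working session

There is one attempt and no reset: what is moved stays moved. The work goes in short steps, Python scripts to look and compute and a shell command to move; the robot and the scene stay as the last step left them, time stands still between calls to the robot, and variables do not carry over. Pictures are saved under pics/ and viewed, about 8 in all and at most 12, crops included, and the job is handed in when it is done.

```bash
mkdir -p pics
cat > h.py <<'E'
import numpy as np, cv2
from workcell import r, imaging
def look(n,f=None):
    p=imaging.camera_params(n); im,d=imaging.read_camera(n)
    if f: cv2.imwrite('pics/'+f,im[:,:,::-1])
    return im,d,p
def ray(p,row,col):
    u=np.array([(col-p['cx'])/p['fx'],(row-p['cy'])/p['fy']]); v=u.copy()
    for _ in range(20): v=u/(1+p['k1']*(v@v))
    return np.array([v[0],v[1],1])
def pt(p,d,row,col):
    z=d[int(row),int(col)]; R=np.array(p['R']);return R.T@(ray(p,row,col)*z-np.array(p['t']))
def onz(p,row,col,h):
    R=np.array(p['R']);c=-R.T@np.array(p['t']);k=R.T@ray(p,row,col);return c+k*(h-c[2])/k[2]
def cloud(p,d):
    R=np.array(p['R']);P=np.full((480,640,3),np.nan)
    u,v=np.meshgrid(np.arange(640),np.arange(480))
    a=np.stack([(u-p['cx'])/p['fx'],(v-p['cy'])/p['fy']],-1);b=a.copy()
    for _ in range(20): b=a/(1+p['k1']*(b**2).sum(-1,keepdims=True))
    c=np.concatenate([b,np.ones((480,640,1))],-1)*d[...,None]
    P=(c-np.array(p['t']))@R; P[d==0]=np.nan; return P
E
python3 - <<'E'
from h import *
s=r.get_state();print(s['time_s'],s['eef_pos'],s['tool_rot'])
for n in ['scene','side']:
    im,d,p=look(n,n+'0.png')
    print(n,-np.array(p['R']).T@p['t'])
    for k in ['cup','jar','mould','roll','pointer','peg0','bowl','tub','stand','wheel']:
        for q in imaging.search_frame(n,k)[:3]:
            print(k,np.round(q['position']),round(q['p'],2),np.round(pt(p,d,*q['position']),3))
E
```

```text
0.0 [5.99443646e-01 6.98587430e-06 2.30441889e-01] [ 3.14158263e+00 -9.14263495e-06 -2.63690481e-03]
scene [1.06907412 0.57115157 1.16808741]
cup [243. 272.] 0.92 [ 0.614 -0.072  0.067]
cup [364. 527.] 0.31 [0.433 0.524 0.022]
jar [219. 174.] 0.95 [ 0.725 -0.31   0.05 ]
jar [155. 258.] 0.87 [ 0.439 -0.323  0.051]
jar [248. 297.] 0.65 [ 0.578 -0.024  0.058]
mould [236. 317.] 0.69 [0.549 0.016 0.113]
roll [211. 307.] 0.56 [ 0.512 -0.054  0.112]
pointer [196. 340.] 0.5 [ 0.377 -0.075  0.032]
peg0 [248. 299.] 0.72 [ 0.576 -0.019  0.061]
bowl [364. 528.] 0.92 [0.431 0.525 0.023]
tub [157. 202.] 0.94 [ 0.534 -0.452  0.022]
stand [196. 340.] 0.46 [ 0.373 -0.078  0.029]
stand [159. 205.] 0.25 [ 0.53  -0.446  0.017]
wheel [245. 296.] 0.79 [ 0.578 -0.027  0.066]
side [ 0.14426589 -0.90915711  0.79070858]
cup [246. 363.] 0.84 [ 0.633 -0.029  0.082]
jar [271. 354.] 0.95 [ 0.555 -0.142  0.109]
jar [387. 335.] 0.88 [ 0.416 -0.363  0.05 ]
jar [341. 464.] 0.86 [ 0.699 -0.354  0.053]
mould [239. 323.] 0.85 [ 0.537 -0.009  0.11 ]
mould [245. 365.] 0.68 [ 0.637 -0.033  0.085]
roll [268. 312.] 0.9 [ 0.477 -0.097  0.108]
pointer [306. 271.] 0.93 [ 0.382 -0.098  0.028]
peg0 [280. 335.] 0.69 [ 0.53  -0.1    0.062]
bowl [161. 234.] 0.78 [0.477 0.581 0.048]
tub [386. 412.] 0.89 [ 0.566 -0.386  0.014]
stand [307. 274.] 0.63 [ 0.392 -0.083  0.01 ]
wheel [280. 336.] 0.78 [ 0.531 -0.105  0.064]
```

```bash
python3 -c "
import cv2,numpy as np
cv2.imwrite('pics/both.png',cv2.resize(np.vstack([cv2.imread('pics/scene0.png')]),(800,600)))"
```

```text
(no output)
```

View pics/both.png

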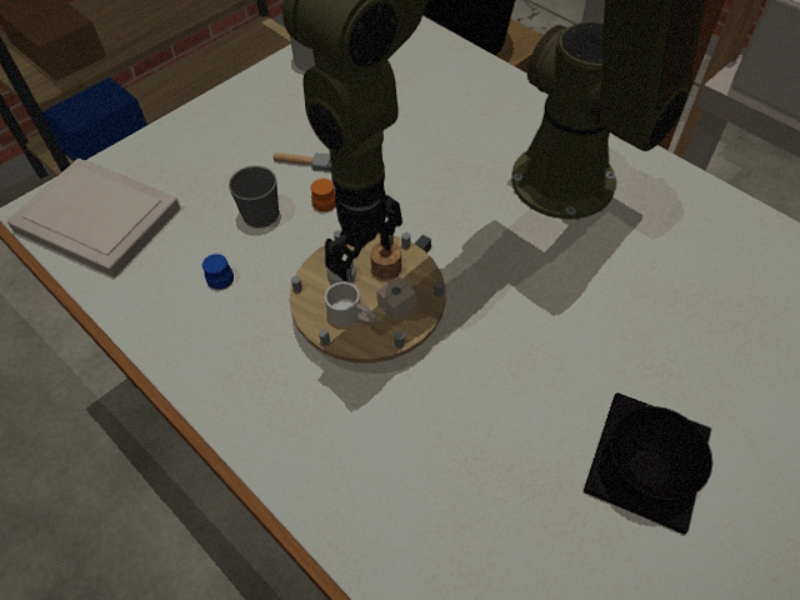

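View pics/side0.png

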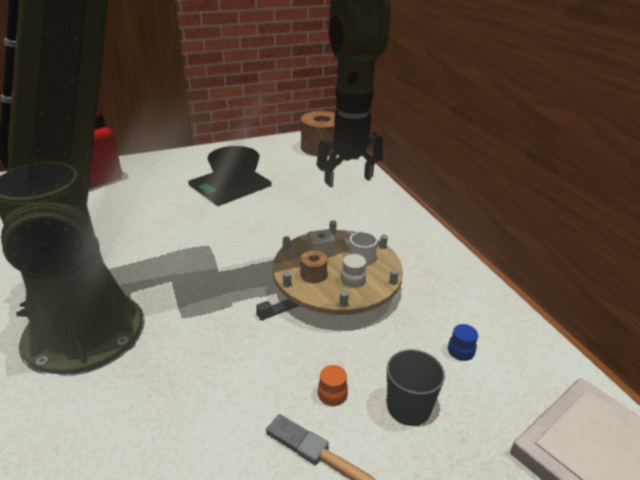

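The scene picture shows the turntable with its cup at about (243,272) in camera pixels, mould at (236,317), roll at (211,307), and the white jar partly hidden by the gripper. The side picture shows the cup at (246,363), white jar at (271,354) and pointer at (306,271). Now I'll fit the axis, pegs and cup from depth.

```bash
cat >> h.py <<'E'
from scipy.optimize import least_squares
def fitc(P,rad,x0=None):
    x0=np.nanmean(P,0) if x0 is None else x0
    return least_squares(lambda c:np.hypot(P[:,0]-c[0],P[:,1]-c[1])-rad,x0,loss='soft_l1',f_scale=.003).x
def blobs(P,m):
    n,l,st,_=cv2.connectedComponentsWithStats(m.astype(np.uint8)); 
    return [P[l==i] for i in range(1,n) if st[i,4]>8]
E
python3 - <<'E'
from h import *
for n in ['side','scene']:
    im,d,p=look(n);P=cloud(p,d)
    near=np.hypot(P[...,0]-.56,P[...,1]+.06)<.21
    m=near&(abs(P[...,2]-.066)<.006)
    _,l,st,_=cv2.connectedComponentsWithStats(m.astype(np.uint8));i=1+st[1:,4].argmax()
    Q=P[l==i]; h=cv2.convexHull(Q[:,:2].astype(np.float32))[:,0]
    (c,rad)=cv2.minEnclosingCircle(h); print(n,'disc',np.round(c,4),round(rad,4),'fit',fitc(h,.15,np.array(c)),np.median(Q[:,2]))
    for B in blobs(P,near&(P[...,2]>.085)&(P[...,2]<.14)): print(' top',len(B),B.mean(0).round(3),B.min(0).round(3),B.max(0).round(3))
    for B in blobs(P,(np.hypot(P[...,0]-.38,P[...,1]+.08)<.05)&(P[...,2]>.023)&(P[...,2]<.04)): print(' ptr',len(B),B.mean(0).round(4),B[:,2].max(),B.min(0).round(3),B.max(0).round(3))
E
```

```text
side disc [ 0.5529 -0.0564] 0.1533 fit [ 0.55417163 -0.05802245] 0.06524214684705071
 top 51 [0.596 0.067 0.093] [0.589 0.059 0.085] [0.607 0.077 0.1  ]
 top 1128 [ 0.508 -0.045  0.106] [ 0.459 -0.104  0.085] [0.567 0.034 0.117]
 top 1254 [ 0.591 -0.087  0.107] [ 0.536 -0.15   0.085] [0.649 0.01  0.124]
 top 54 [ 0.685 -0.033  0.093] [ 0.677 -0.041  0.085] [ 0.695 -0.021  0.099]
 top 54 [0.464 0.041 0.094] [0.456 0.033 0.086] [0.473 0.052 0.1  ]
 top 66 [ 0.642 -0.161  0.093] [ 0.635 -0.168  0.086] [ 0.654 -0.149  0.099]
 top 67 [ 0.421 -0.087  0.093] [ 0.414 -0.095  0.085] [ 0.431 -0.076  0.1  ]
 top 73 [ 0.511 -0.188  0.094] [ 0.502 -0.196  0.085] [ 0.521 -0.178  0.099]
 ptr 127 [ 0.367  -0.0924  0.0285] 0.032174185190858406 [ 0.352 -0.105  0.023] [ 0.384 -0.075  0.032]
scene disc [ 0.559  -0.0557] 0.1512 fit [ 0.55888206 -0.05546965] 0.06551717693863685
 top 26 [ 0.518 -0.184  0.097] [ 0.509 -0.192  0.088] [ 0.527 -0.179  0.101]
 top 50 [ 0.429 -0.081  0.095] [ 0.417 -0.092  0.087] [ 0.437 -0.072  0.102]
 top 492 [ 0.5   -0.064  0.107] [ 0.462 -0.105  0.085] [ 0.525 -0.039  0.12 ]
 top 12 [ 0.559 -0.114  0.121] [ 0.552 -0.119  0.118] [ 0.565 -0.11   0.124]
 top 39 [ 0.557 -0.096  0.099] [ 0.543 -0.111  0.085] [ 0.565 -0.089  0.12 ]
 top 710 [ 0.619 -0.051  0.105] [ 0.58  -0.139  0.085] [0.656 0.015 0.127]
 top 58 [ 0.648 -0.155  0.094] [ 0.638 -0.167  0.085] [ 0.657 -0.146  0.104]
 top 607 [0.547 0.012 0.107] [ 0.513 -0.022  0.085] [0.574 0.036 0.116]
 top 58 [0.471 0.047 0.095] [0.461 0.038 0.085] [0.479 0.055 0.102]
 top 60 [ 0.692 -0.027  0.095] [ 0.682 -0.036  0.086] [ 0.699 -0.018  0.101]
 top 58 [0.603 0.073 0.095] [0.592 0.065 0.086] [0.611 0.082 0.101]
 ptr 93 [ 0.3723 -0.0874  0.0285] 0.03520157302003165 [ 0.355 -0.103  0.023] [ 0.388 -0.074  0.035]
```

```bash
python3 -c "
import cv2,numpy as np
a=cv2.resize(cv2.imread('pics/scene0.png')[170:300,220:370],None,fx=4,fy=4,interpolation=2)
cv2.imwrite('pics/c1.png',a)"
```

```text
(no output)
```

View pics/c1.png

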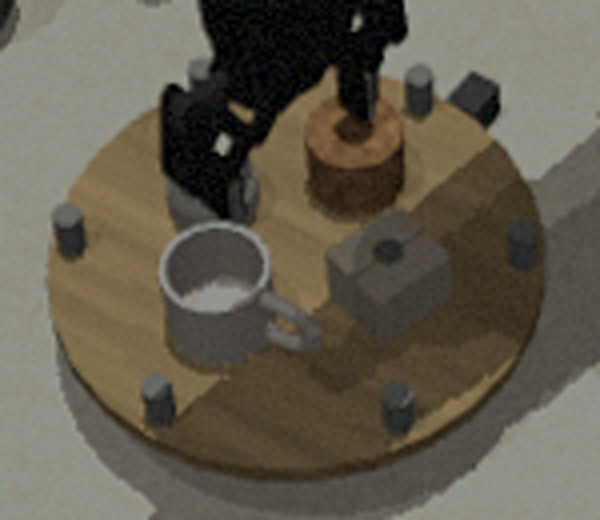

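The enlarged crop shows the white mug with the handle (crop ~(290,220)), pointing roughly at the axis, so it is the cup. The lidded jar is behind the gripper, and the mould and roll are to the right. The axis is ≈(0.556,-0.057), the front is ≈190° and the cup is ≈0°. I'll shut the fingers and move aside while rotating the wrist, for a clockwise push of about 170°.

```bash
python3 -m creep '[-0.02,-0.04,0,0,0,-0.15,-1, -0.045,-0.09,0,0,0,-0.3,-1, -0.045,-0.09,0,0,0,-0.45,-1, -0.045,-0.09,0,0,0,-0.6,-1, -0.045,-0.09,0,0,0,-0.75,-1]' && python3 -m creep '[0,0,0,0,0,-0.15,-1, 0,0,0,0,0,-0.3,-1, 0,0,0,0,0,-0.45,-1, 0,0,0,0,0,-0.6,-1, 0,0,0,0,0,-0.75,-1]' && python3 -m creep '[0,0,0,0,0,-0.15,-1, 0,0,0,0,0,-0.3,-1, 0,0,0,0,0,-0.45,-1, 0,0,0,0,0,-0.6,-1, 0,0,0,0,0,-0.75,-1]' && python3 -m creep '[0,0,0,0,0,-0.15,-1, 0,0,0,0,0,-0.3,-1, 0,0,0,0,0,-0.45,-1, 0,0,0,0,0,-0.6,-1, 0,0,0,0,0,-0.75,-1]'
cat >> h.py <<'E'
def meas(n,f=None):
    im,d,p=look(n,f);P=cloud(p,d)
    near=np.hypot(P[...,0]-.556,P[...,1]+.057)<.17
    pg=[]
    for B in blobs(P,near&(P[...,2]>.08)&(P[...,2]<.14)):
        e=np.ptp(B,axis=0)
        if B[:,2].max()<.107 and max(e[:2])<.026: pg.append(fitc(B,.0075))
        else: print('  obj',len(B),B.mean(0).round(3),B.min(0).round(3),B.max(0).round(3))
    pg=np.array([q[:2] for q in pg])
    if len(pg)>=3:
        f=least_squares(lambda v:np.abs(np.hypot(pg[:,0]-v[0],pg[:,1]-v[1])-.135),[.556,-.057]).x
        print(n,'axis',f.round(4),'pegs',pg.round(3).tolist(),'ang',np.degrees(np.arctan2(pg[:,1]-f[1],pg[:,0]-f[0])).round(1))
    return im,d,p,P
E
python3 - <<'E'
from h import *
s=r.get_state();print(s['time_s'],s['eef_pos'],s['tool_rot'],s['joint_positions'],s['gripper_width'])
for n in ['scene','side','wrist']:
    im,d,p,P=meas(n,n+'1.png')
    for k in ['cup','jar']: print(k,[(np.round(q['position']),round(q['p'],2),pt(p,d,*q['position']).round(3)) for q in imaging.search_frame(n,k)[:3]])
E
```

```text
time_s: 1.7
eef_pos: [0.5547, 0.0907, 0.2315]
tool_rot: [2.919, 1.162, 0.0]
contact_force: [0.2, 0.2, -0.1]
gripper_width: 0.139
time_s: 2.2
eef_pos: [0.5547, 0.0907, 0.2315]
tool_rot: [2.292, 2.148, 0.0]
contact_force: [-0.2, -0.3, 1.0]
gripper_width: -0.003
time_s: 2.7
eef_pos: [0.5548, 0.0907, 0.2315]
tool_rot: [1.346, 2.838, 0.0]
contact_force: [-0.7, -0.0, 0.2]
gripper_width: -0.001
time_s: 3.2
eef_pos: [0.5548, 0.0907, 0.2316]
tool_rot: [0.213, 3.134, 0.0]
contact_force: [0.2, -0.1, 0.1]
gripper_width: -0.002
3.2 [0.55478579 0.09072277 0.23159176] [2.12553144e-01 3.13387856e+00 9.57746903e-05] [ 1.62126872e-01  2.41613707e-01 -1.41757519e-01  1.18691051e+00
 -5.77767613e-05 -1.27322828e+00] -0.0021131668759642357
  obj 498 [ 0.499 -0.069  0.107] [ 0.463 -0.101  0.081] [ 0.525 -0.04   0.12 ]
  obj 1252 [ 0.602 -0.071  0.106] [ 0.542 -0.145  0.08 ] [0.656 0.014 0.126]
  obj 644 [0.548 0.013 0.106] [ 0.512 -0.021  0.08 ] [0.574 0.036 0.117]
scene axis [ 0.5586 -0.055 ] pegs [[0.516, -0.183], [0.648, -0.156], [0.47, 0.046], [0.69, -0.029], [0.602, 0.073]] ang [-108.4  -48.5  131.  
[... 559 characters left out ...]
1.5  -48.6 -168.4 -108.6]
cup [(array([246., 364.]), 0.62, array([ 0.635, -0.033,  0.084])), (array([384., 411.]), 0.57, array([ 0.563, -0.385,  0.02 ]))]
jar [(array([384., 334.]), 0.92, array([ 0.416, -0.359,  0.052])), (array([343., 464.]), 0.86, array([ 0.696, -0.356,  0.049])), (array([272., 355.]), 0.6, array([ 0.558, -0.142,  0.107]))]
  obj 5071 [ 0.617 -0.029  0.107] [ 0.587 -0.065  0.08 ] [0.651 0.013 0.124]
  obj 7875 [0.539 0.006 0.112] [ 0.51  -0.021  0.106] [0.569 0.034 0.115]
wrist axis [ 0.5835 -0.0624] pegs [[0.493, -0.049], [0.686, -0.029], [0.466, 0.044], [0.597, 0.071]] ang [171.4  17.8 137.6  84.2]
cup [(array([ 33., 186.]), 0.91, array([ 0.622, -0.043,  0.071]))]
jar []
```

View pics/wrist1.png

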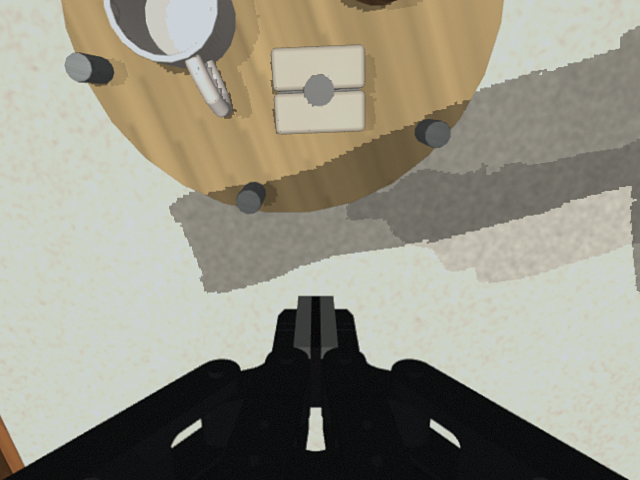

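The wrist picture shows the mug with its handle (handle at ~(90,210)), the mould (90,318) and pegs at (68,90), (197,250) and (133,432). The shut fingers are outside the wheel and clear. Next is the cup's centre.

```bash
cat >> h.py <<'E'
AX={'scene':np.array([.5587,-.055]),'side':np.array([.5543,-.0581]),'wrist':np.array([.5545,-.057])}
def cupfit(n,P,im,guess):
    g=np.array(guess,float)
    w=(im.astype(int).max(-1)-im.astype(int).min(-1))<60
    for _ in range(6):
        rr=np.hypot(P[...,0]-g[0],P[...,1]-g[1])
        Q=P[(P[...,2]>.115)&(P[...,2]<.128)&(rr<.037)&(rr>.022)&w]
        g=fitc(Q,.0305,g)[:2]
    v=g-AX[n]; a=np.degrees(np.arctan2(v[1],v[0]))
    print(n,'cup',g.round(4),len(Q),'r',np.hypot(*v).round(4),'ang',a.round(2),'CW to go',((a-190.1)%360).round(2))
    return g
E
python3 - <<'E'
from h import *
for n in ['scene','side','wrist']:
    im,d,p=look(n);cupfit(n,cloud(p,d),im,[.62,-.048])
E
```

```text
scene cup [ 0.623  -0.0508] 185 r 0.0644 ang 3.77 CW to go 173.67
side cup [ 0.6183 -0.0544] 163 r 0.0641 ang 3.27 CW to go 173.17
wrist cup [ 0.6183 -0.0527] 1679 r 0.0639 ang 3.86 CW to go 173.76
```

The cup needs about 173.5° clockwise, and all three views agree within 0.6°. I'll descend at 90°, behind the peg at 71°.

```bash
python3 -m creep '[0,-0.011,0,0,0,-0.13,-1, 0,-0.011,0.05,0,0,-0.13,-1, 0,-0.011,0.1,0,0,-0.13,-1, 0,-0.011,0.14,0,0,-0.13,-1, 0,-0.011,0.152,0,0,-0.13,-1]'
python3 - <<'E'
from h import *
s=r.get_state();e=s['eef_pos']-np.array([.5563,-.0567,0]);print(s['eef_pos'],np.degrees(2*np.arctan2(s['tool_rot'][1],s['tool_rot'][0])),np.hypot(*e[:2]),np.degrees(np.arctan2(e[1],e[0])))
R=.137
for th in [3,4,5]:
  for k in range(1,6):
    a=np.radians(k*th); print(th,k,round(-R*np.sin(a),3),round(-R*(1-np.cos(a)),4),round(a,3))
E
```

```text
time_s: 4.3
eef_pos: [0.5497, 0.0793, 0.0753]
tool_rot: [-0.02, -3.135, 0.002]
contact_force: [-0.9, 0.5, 1.1]
gripper_width: 0.0
[0.54972257 0.07930098 0.07534755] -180.71479148999958 0.13615994147375715 92.76884281214856
3 1 -0.007 -0.0002 0.052
3 2 -0.014 -0.0008 0.105
3 3 -0.021 -0.0017 0.157
3 4 -0.028 -0.003 0.209
3 5 -0.035 -0.0047 0.262
4 1 -0.01 -0.0003 0.07
4 2 -0.019 -0.0013 0.14
4 3 -0.028 -0.003 0.209
4 4 -0.038 -0.0053 0.279
4 5 -0.047 -0.0083 0.349
5 1 -0.012 -0.0005 0.087
5 2 -0.024 -0.0021 0.175
5 3 -0.035 -0.0047 0.262
5 4 -0.047 -0.0083 0.349
5 5 -0.058 -0.0128 0.436
```

```bash
python3 -m creep '[-0.007,0,0,0,0,0.04,-1, -0.014,0,0,0,0,0.08,-1, -0.021,-0.0005,0,0,0,0.12,-1, -0.028,-0.0015,0,0,0,0.16,-1, -0.035,-0.003,0,0,0,0.2,-1]' && python3 -m creep '[-0.007,0,0,0,0,0.052,-1, -0.014,-0.001,0,0,0,0.105,-1, -0.021,-0.002,0,0,0,0.157,-1, -0.028,-0.003,0,0,0,0.209,-1, -0.035,-0.005,0,0,0,0.262,-1]'
cat >> h.py <<'E'
def where():
    s=r.get_state();e=s['eef_pos']-np.array([.5563,-.0567,0]);print(s['time_s'],'z',round(s['eef_pos'][2],4),'yaw',np.degrees(2*np.arctan2(s['tool_rot'][1],s['tool_rot'][0])).round(1)%360,'r',np.hypot(*e[:2]).round(4),'ang',np.degrees(np.arctan2(e[1],e[0])).round(1),'F',np.round(s['contact_force'],1))
def pegang(n):
    im,d,p=look(n);P=cloud(p,d);A=AX[n]
    rr=np.hypot(P[...,0]-A[0],P[...,1]-A[1])
    for B in blobs(P,(abs(rr-.135)<.02)&(P[...,2]>.08)&(P[...,2]<.105)):
        if max(np.ptp(B,axis=0)[:2])<.026:
            c=fitc(B,.0075)-[*A,0]; a=np.degrees(np.arctan2(c[1],c[0])); print(n,'peg',a.round(1),'mod60',(a%60).round(1))
E
python3 - <<'E'
from h import *
where(); pegang('side');pegang('scene')
E
```

```text
time_s: 4.8
eef_pos: [0.5856, 0.0762, 0.0767]
tool_rot: [-0.335, -3.118, 0.001]
contact_force: [-0.9, 1.4, 0.4]
gripper_width: -0.004
time_s: 5.3
eef_pos: [0.6198, 0.0643, 0.0782]
tool_rot: [-0.743, -3.048, 0.001]
contact_force: [-0.6, 0.8, 1.5]
gripper_width: -0.001
5.3 z 0.0782 yaw 152.6 r 0.1367 ang 62.3 F [-0.6  0.8  1.5]
side peg 112.8 mod60 52.8
side peg -7.3 mod60 52.7
side peg 172.8 mod60 52.8
side peg -67.3 mod60 52.7
side peg -127.2 mod60 52.8
scene peg 171.6 mod60 51.6
scene peg -68.3 mod60 51.7
scene peg 111.3 mod60 51.3
scene peg -8.6 mod60 51.4
```

```bash
for i in 1 2 3; do python3 -m creep '[-0.007,0,0,0,0,0.052,-1, -0.014,-0.001,0,0,0,0.105,-1, -0.021,-0.002,0,0,0,0.157,-1, -0.028,-0.003,0,0,0,0.209,-1, -0.035,-0.005,0,0,0,0.262,-1]' | grep force; done
python3 - <<'E'
from h import *
where(); pegang('side');pegang('scene')
E
```

```text
contact_force: [-0.5, 2.1, 0.5]
contact_force: [0.2, 0.9, -1.9]
contact_force: [0.3, 1.4, -0.8]
6.9 z 0.0809 yaw 107.6 r 0.1378 ang 17.7 F [ 0.3  1.4 -0.8]
side peg 68.4 mod60 8.4
side peg 128.0 mod60 8.0
side peg -171.6 mod60 8.4
side peg -51.7 mod60 8.3
side peg -111.9 mod60 8.1
scene peg -113.0 mod60 7.0
scene peg -172.7 mod60 7.3
scene peg 126.8 mod60 6.8
scene peg 67.1 mod60 7.1
```

```bash
for i in 1 2 3 4; do python3 -m creep '[-0.007,0,0.0005,0,0,0.052,-1, -0.014,-0.001,0.001,0,0,0.105,-1, -0.021,-0.002,0.0015,0,0,0.157,-1, -0.028,-0.003,0.002,0,0,0.209,-1, -0.035,-0.005,0.002,0,0,0.262,-1]' | grep force; done
python3 - <<'E'
from h import *
where(); pegang('side');pegang('scene')
im,d,p=look('scene','s3.png')
E
```

```text
contact_force: [1.3, 1.6, -0.2]
contact_force: [1.0, 0.5, 0.4]
contact_force: [1.3, 1.0, 0.4]
contact_force: [2.2, 0.2, -1.0]
9.0 z 0.0762 yaw 47.69999999999999 r 0.1366 ang -40.8 F [ 2.2  0.2 -1. ]
side peg 69.9 mod60 9.9
side peg 129.8 mod60 9.8
side peg 9.7 mod60 9.7
side peg -170.2 mod60 9.8
side peg -110.3 mod60 9.7
scene peg -111.1 mod60 8.9
scene peg -171.4 mod60 8.6
scene peg 128.0 mod60 8.0
scene peg -39.1 mod60 20.9
scene peg 8.5 mod60 8.5
scene peg 68.3 mod60 8.3
```

View pics/s3.png

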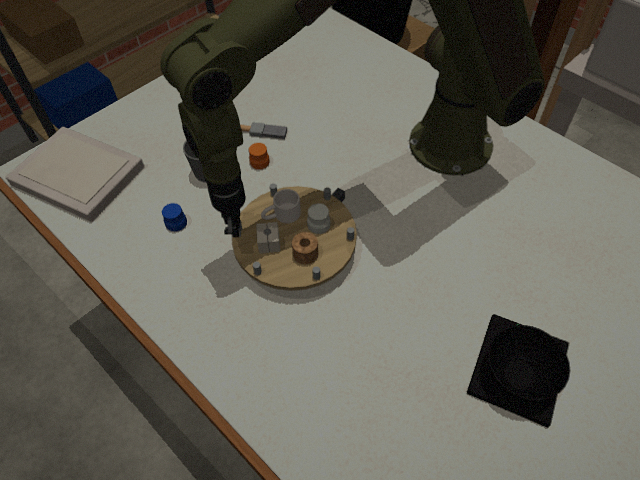

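The scene picture shows the cup at about (205,287), heading towards the pointer at (193,338), with all riders standing. Two more strokes, then slow ones.

```bash
for i in 1 2; do python3 -m creep '[-0.007,0,0,0,0,0.052,-1, -0.014,-0.001,0,0,0,0.105,-1, -0.021,-0.002,0.001,0,0,0.157,-1, -0.028,-0.003,0.001,0,0,0.209,-1, -0.035,-0.005,0.001,0,0,0.262,-1]' | grep force; done
python3 - <<'E'
from h import *
where(); pegang('side')
for n,t in [('side',225),('scene',225)]:
    im,d,p=look(n); a=np.radians(t-8.5); P=cloud(p,d)
    cupfit(n,P,im,AX[n]+.064*np.array([np.cos(a),np.sin(a)]))
E
```

```text
contact_force: [1.0, 0.4, 0.3]
contact_force: [1.2, -1.1, -0.2]
10.15 z 0.0746 yaw 17.899999999999977 r 0.1341 ang -70.4 F [ 1.2 -1.1 -0.2]
side peg 100.1 mod60 40.1
side peg 39.6 mod60 39.6
side peg 160.1 mod60 40.1
side peg -139.9 mod60 40.1
side cup [ 0.4993 -0.0911] 189 r 0.0642 ang -149.01 CW to go 20.89
scene cup [ 0.5041 -0.0882] 163 r 0.0639 ang -148.68 CW to go 21.22
```

```bash
python3 -m creep '[-0.006,0,0,0,0,0.044,-1, -0.012,0,-0.001,0,0,0.087,-1, -0.018,0,-0.001,0,0,0.131,-1, -0.024,-0.001,-0.001,0,0,0.175,-1, -0.029,-0.001,-0.001,0,0,0.218,-1]' && python3 -m creep '[0,0,0,0,0,0,-1,0,0,0,0,0,0,-1,0,0,0,0,0,0,-1]' |grep force
python3 - <<'E'
from h import *
where(); pegang('side'); pegang('scene')
for n,t in [('side',200),('scene',200)]:
    im,d,p=look(n); a=np.radians(t); P=cloud(p,d)
    cupfit(n,P,im,AX[n]+.064*np.array([np.cos(a),np.sin(a)]))
E
```

```text
time_s: 10.8
eef_pos: [0.5732, -0.1902, 0.0753]
tool_rot: [-3.135, -0.152, -0.01]
contact_force: [1.1, 1.2, -0.4]
gripper_width: 0.001
contact_force: [0.3, 0.1, 0.3]
11.1 z 0.0754 yaw 5.699999999999989 r 0.1345 ang -82.6 F [0.3 0.1 0.3]
side peg 86.9 mod60 26.9
side peg 147.0 mod60 27.0
side peg -33.4 mod60 26.6
side peg -153.2 mod60 26.8
scene peg -152.9 mod60 27.1
scene peg 146.8 mod60 26.8
scene peg -33.4 mod60 26.6
scene peg 86.5 mod60 26.5
scene peg 26.7 mod60 26.7
side cup [ 0.4935 -0.0794] 181 r 0.0644 ang -160.7 CW to go 9.2
scene cup [ 0.4984 -0.0759] 168 r 0.0638 ang -160.92 CW to go 8.98
```

```bash
python3 -m creep '[-0.0025,0,0,0,0,0.017,-1, -0.005,0,0,0,0,0.035,-1, -0.0075,0,0,0,0,0.052,-1, -0.01,0,0,0,0,0.07,-1, -0.012,0,0,0,0,0.087,-1]' |grep pos && python3 -m creep '[-0.002,0,0,0,0,0.015,-1, -0.004,0,0,0,0,0.03,-1, -0.006,0,0,0,0,0.045,-1, -0.007,0,0,0,0,0.052,-1, -0.007,0,0,0,0,0.052,-1]' |grep force
python3 - <<'E'
from h import *
where(); pegang('side'); pegang('scene')
for n,t in [('side',191),('scene',191)]:
    im,d,p=look(n); a=np.radians(t); P=cloud(p,d)
    cupfit(n,P,im,AX[n]+.064*np.array([np.cos(a),np.sin(a)]))
where()
E
```

```text
eef_pos: [0.5612, -0.1912, 0.0752]
contact_force: [-0.2, 0.6, -0.5]
12.3 z 0.0752 yaw 357.5 r 0.1347 ang -91.0 F [-0.2  0.6 -0.5]
side peg 79.5 mod60 19.5
side peg 139.0 mod60 19.0
side peg -41.1 mod60 18.9
side peg -160.6 mod60 19.4
scene peg -160.4 mod60 19.6
scene peg 139.2 mod60 19.2
scene peg -40.7 mod60 19.3
scene peg 79.0 mod60 19.0
scene peg 19.3 mod60 19.3
side cup [ 0.4911 -0.0712] 181 r 0.0646 ang -168.31 CW to go 1.59
scene cup [ 0.4961 -0.0675] 164 r 0.0638 ang -168.66 CW to go 1.24
12.5 z 0.0751 yaw 357.5 r 0.1347 ang -91.0 F [-0.7 -0.3  1.3]
```

```bash
python3 -m creep '[-0.001,0,0,0,0,0.005,-1, -0.002,0,0,0,0,0.01,-1, -0.003,0,0,0,0,0.02,-1, -0.003,0,0,0,0,0.02,-1, -0.003,0,0,0,0,0.02,-1]' |grep force
python3 - <<'E'
from h import *
where(); 
for n,t in [('side',191),('scene',191)]:
    im,d,p=look(n); a=np.radians(t); P=cloud(p,d)
    cupfit(n,P,im,AX[n]+.064*np.array([np.cos(a),np.sin(a)]))
    # pointer top only, z near .03
    q=imaging.search_frame(n,'pointer'); print([(np.round(x['position']),round(x['p'],2)) for x in q[:2]])
    m=(np.hypot(P[...,0]-.37,P[...,1]+.09)<.04)&(P[...,2]>.0265)&(P[...,2]<.036)
    B=P[m]; box=cv2.minAreaRect(B[:,:2].astype(np.float32)*1000)
    v=np.array(box[0])/1000-AX[n]; print('ptr',box,np.hypot(*v),np.degrees(np.arctan2(v[1],v[0]))%360, 'mean', np.degrees(np.arctan2(*(B.mean(0)[:2]-AX[n])[::-1]))%360)
E
```

```text
contact_force: [1.1, 0.4, 0.2]
13.0 z 0.0751 yaw 356.4 r 0.1347 ang -92.4 F [1.1 0.4 0.2]
side cup [ 0.4911 -0.0698] 187 r 0.0643 ang -169.48 CW to go 0.42
[(array([384., 409.]), 0.74), (array([304., 272.]), 0.62)]
ptr ((367.12493896484375, -90.96839904785156), (28.732221603393555, 25.701879501342773), 8.16683578491211) 0.1900390358044454 189.95973414860472 mean 190.0759529788402
scene cup [ 0.4959 -0.0663] 157 r 0.0638 ang -169.79 CW to go 0.11
[(array([199., 339.]), 0.42)]
ptr ((372.905517578125, -87.78252410888672), (31.798179626464844, 25.72125816345215), 3.868875741958618) 0.18866447356447938 190.00656295737446 mean 189.78843155230243
```

The cup is in line to within about 0.3°. I'll back off the peg, then lift, with the wrist high for an overhead check.

```bash
python3 -m creep '[0.008,0,0,0,0,0,-1, 0.014,0,-0.01,0,0,0,-1, 0.014,0.0,-0.05,0,0,0,-1, 0.014,0.0,-0.1,0,0,0,-1, 0.014,0.0,-0.15,0,0,0,-1]' && python3 -m creep '[0,0.05,-0.03,0,0,0,-1, 0,0.08,-0.06,0,0,0,-1, 0,0.08,-0.08,0,0,0,-1, 0,0.08,-0.08,0,0,0,-1,0,0.08,-0.08,0,0,0,-1]'
python3 - <<'E'
from h import *
where(); 
for n,t in [('side',191),('scene',191),('wrist',191)]:
    im,d,p=look(n,n+'9.png'); a=np.radians(t); P=cloud(p,d)
    try:
        cupfit(n,P,im,AX[n]+.064*np.array([np.cos(a),np.sin(a)])); pegang(n)
    except Exception as e: print(n,e)
a=cv2.imread('pics/scene9.png')[160:300,210:370];b=cv2.imread('pics/wrist9.png')
cv2.imwrite('pics/end.png',np.hstack([cv2.resize(a,(400,350)),cv2.resize(b,(400,350))]))
E
```

```text
time_s: 13.7
eef_pos: [0.5639, -0.1925, 0.2272]
tool_rot: [-3.136, 0.098, -0.008]
contact_force: [0.3, -1.6, -0.3]
gripper_width: 0.0
time_s: 14.2
eef_pos: [0.559, -0.2727, 0.3073]
tool_rot: [-3.136, 0.098, -0.01]
contact_force: [0.3, -0.0, -0.2]
gripper_width: -0.003
14.2 z 0.3073 yaw 356.4 r 0.216 ang -89.3 F [ 0.3 -0.  -0.2]
side cup [ 0.4909 -0.0699] 184 r 0.0645 ang -169.42 CW to go 0.48
side peg 78.4 mod60 18.4
side peg 18.1 mod60 18.1
side peg 138.2 mod60 18.2
side peg -42.2 mod60 17.8
side peg -162.0 mod60 18.0
side peg -102.1 mod60 17.9
scene cup [ 0.4962 -0.0669] 161 r 0.0637 ang -169.24 CW to go 0.66
scene peg -161.8 mod60 18.2
scene peg -102.0 mod60 18.0
scene peg 137.7 mod60 17.7
scene peg -42.0 mod60 18.0
scene peg 77.8 mod60 17.8
scene peg 18.0 mod60 18.0
wrist cup [ 0.4917 -0.0692] 0 r 0.064 ang -169.0 CW to go 0.9
wrist peg -161.6 mod60 18.4
wrist peg -42.2 mod60 17.8
wrist peg -101.6 mod60 18.4
```

View pics/end.png

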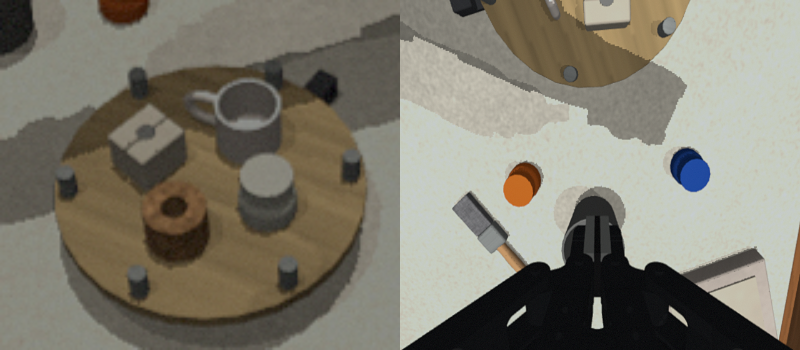

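The final picture shows the cup standing behind the pointer block, all four riders upright, and the orange and blue jars, brush and tub unmoved. The gripper is clear of everything.

```bash
python3 -c "
from workcell import r
print(r.get_state()['joint_vel']); print(r.close_job())"
```

```text
[-4.57730643e-03 -6.85209510e-05  5.96787054e-03  1.65070774e-04
 -1.00387419e-03  3.15530056e-04]
the job is handed in; nothing more can be done
None
```

I turned the turntable about 173° clockwise with the shut fingertips on one rim peg. Then I backed off, lifted clear and handed the job in at about 14.5 s.

- **Alignment:** After the fingers let go, the side and scene cameras put the cup 0.5° and 0.7° short of the pointer's line. The peg angles suggest about 0.2°. That is under 1 mm at the cup.
- **At rest:** The peg angles still agreed between cameras, within 0.5°, after the lift-off.
- **Riders and bystanders:** All four riders were upright, and the neighbouring things in view in the last pictures looked unmoved. The bowl was last seen during the pushing, standing in its place.
- **Force:** The contact forces I read stayed at about 2.5 N or less.
- **Failed or disagreeing checks:** The last wrist picture did not show enough of the cup for a fit, so its value does not count. The scene and side cameras differ by about 5 mm in absolute position, so I measured angles against each camera's own fitted axis.

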